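Put the microscope objectives back in their colour-coded dishes

TASK

Stand each of the four loose microscope objectives in the storage dish whose rim has the same colour as the objective's band (red, yellow, green, blue), upright and flat on the floor of the recess; the white dish stays empty. They are delicate optics: never tip one over, and set each down gently rather than dropping it.

Things in the scene. Friction and masses are not known exactly. Their poses are not given: they have to be found in the camera images.
- objective_red_center (a point): Microscope objective (lowest power) with a red cone-shaped colour band: a steel cylinder with the narrow dark nose pointing up, standing loose and upright on its flat foot. 60 mm tall in all; plain barrel 34 mm in diameter from the foot up to 36 mm, then the red cone 16 mm high narrowing to 12 mm, then a nose 12 mm in diameter. About 100 to 200 g. Point: on its axis, half-way up (30 mm above the foot); z runs up along the axis. It is round, so any yaw will do.
- objective_yellow_center (a point): Microscope objective (low power) with a yellow cone-shaped colour band: a steel cylinder with the narrow dark nose pointing up, standing loose and upright on its flat foot. 63 mm tall in all; plain barrel 34 mm in diameter from the foot up to 39 mm, then the yellow cone 16 mm high narrowing to 12 mm, then a nose 12 mm in diameter. About 100 to 200 g. Point: on its axis, half-way up (31.5 mm above the foot); z runs up along the axis. It is round, so any yaw will do.
- objective_green_center (a point): Microscope objective (medium power) with a green cone-shaped colour band: a steel cylinder with the narrow dark nose pointing up, standing loose and upright on its flat foot. 66 mm tall in all; plain barrel 34 mm in diameter from the foot up to 42 mm, then the green cone 16 mm high narrowing to 12 mm, then a nose 12 mm in diameter. About 100 to 200 g. Point: on its axis, half-way up (33 mm above the foot); z runs up along the axis. It is round, so any yaw will do.
- objective_blue_center (a point): Microscope objective (high power) with a blue cone-shaped colour band: a steel cylinder with the narrow dark nose pointing up, standing loose and upright on its flat foot. 69 mm tall in all; plain barrel 34 mm in diameter from the foot up to 45 mm, then the blue cone 16 mm high narrowing to 12 mm, then a nose 12 mm in diameter. About 100 to 200 g. Point: on its axis, half-way up (34.5 mm above the foot); z runs up along the axis. It is round, so any yaw will do.
- holder_red: Storage dish with a red rim: round, 78 mm outer diameter, 10 mm high in all, with a round recess 52 mm wide and 6 mm deep (dark flat floor 4 mm above the underside). Stuck to the bench mat. Origin: centre of its underside, on the mat; z up. The mat's top is 3 mm above the bench (z = 0.003); objectives and dishes all stand on it.
- holder_yellow: Storage dish with a yellow rim: round, 78 mm outer diameter, 10 mm high in all, with a round recess 52 mm wide and 6 mm deep (dark flat floor 4 mm above the underside). Stuck to the bench mat. Origin: centre of its underside, on the mat; z up. Dishes, objectives and bystanders (jar, eyepiece, card box, clear dish, up to 50 mm tall) start at least 95 mm apart, centre to centre.
- holder_green: Storage dish with a green rim: round, 78 mm outer diameter, 10 mm high in all, with a round recess 52 mm wide and 6 mm deep (dark flat floor 4 mm above the underside). Stuck to the bench mat. Origin: centre of its underside, on the mat; z up. 
- holder_blue: Storage dish with a blue rim: round, 78 mm outer diameter, 10 mm high in all, with a round recess 52 mm wide and 6 mm deep (dark flat floor 4 mm above the underside). Stuck to the bench mat. Origin: centre of its underside, on the mat; z up. 
- holder_white: Storage dish with a white rim: round, 78 mm outer diameter, 10 mm high in all, with a round recess 52 mm wide and 6 mm deep (dark flat floor 4 mm above the underside). Stuck to the bench mat. Origin: centre of its underside, on the mat; z up. Its objective is still on the microscope, so it stays empty.

How it is judged:
By the outcome, as a careful person would: the job done as asked, in the order asked, and still so for the second after the job is handed in, with the robot touching nothing.
It also fails if it takes over 99 s, if anything falls off the work surface, if the arm or the gripper's body presses on something with over 40 N, if the wrist force passes 120 N, or if a joint passes its speed limit or range.

ROBOT

A 6-joint arm with a two-finger parallel gripper is mounted at the origin on the work surface. World frame = base frame: x ahead of the robot, y to its left, z up, the work surface at z = 0. Lengths are in m, angles in rad, forces in N, time in s.
With the tool pointing down it reaches from about 0.35 to 0.95 m from the base axis. Payload 17.4 kg.
Tool frame: the origin (TCP) lies midway between the tips of the shut fingers; the grasp point (between the pads) lies 19 mm behind it; z points along the fingers, y is the line along which they close (so a half turn about z gives the same grasp; the last joint's range is limited). The gripper opens to 93 mm and grips with 3 to 60 N. Pads are 15 mm wide; open, the fingers measure 128 mm over their backs; the gripper's body (75 mm by 188 mm) begins 65 mm behind the grasp point.
Start: joints at [1.256, 0.116, 1.442, -0, 1.584, -0.038], TCP at [0.184, 0.649, 0.219] pointing down, gripper open.
Joint ranges: [-2.83, 2.83], [-0.83, 2.19], [0.07, 2.5], [-1.14, 4.28], [0.01, 3], [-2.97, 2.97]. Speed limits (rad/s): [1.89, 1.89, 2.22, 3.14, 3.14, 3.14].

INTERFACE

Orientations are given as a unit quaternion [x, y, z, w].
In Python, from bench import monitor, camera, camera_model, bot, nets gives the robot as it stands. The module is installed in compiled form; this text tells all that it offers.
- The arm moves only by the tool arm_command, never from a script. Its argument "increments" is a list of rows, each an object with "twist": the turn, a rotation vector about the tool's x, y, z in rad, a list of three; "slide": the shift along the tool's x, y, z in mm, a list of three; "grip": the opening, from -1 (shut) to 1 (fully open). In form: [{"twist": [wx, wy, wz], "slide": [dx, dy, dz], "grip": grip}, ...]. A call has 1 to 8 rows; each row shifts and turns the commanded pose from where the row before left it, along the tool's axes as they then stand; what a row does not reach is not made up. A row lasts 1/10 s, in which the tool goes at most 50 mm and 8.59 degrees, less where a joint would pass 70% of its speed; a pose out of reach is approached as far as the arm can. A call with a gripper value outside its range is refused whole. The fingers move at their own pace and stop on an object; "newtons" is the grip in N (left out, the last holds). Time passes only in rows, so rows that do not move let the fingers close. It gives the time, the measured TCP pose, the force, the opening and the grip force at its end, in the units of the state.
- monitor.read_state(): the state, without advancing time (a new reading comes with each control period).
- camera(name): name is "side" or "top"; returns the picture (420x560x3 uint8, red, green, blue); there is no depth.
- camera_model(name): a dict with "mtx" (3x3 intrinsics, pixels), "eye" and "orientation" of the camera in the world. Camera axes: x right, y down, z forward; pixel columns grow to the right and rows downward; lengths in m; the calibration is good to about 2 mm. A picture is of the moment at which its call begins. camera_model takes no time and is no camera call.
- bot.sign_off(): hands the job in; it is judged then, once.
Trained networks look in the newest picture that a camera, given by its name, has taken for a name from the list of things; names that differ only in an ending like _2 or _b are one class to them, and where a whole thing is asked for, a point or a joint stands for the part that bears it (a point fixed in the world has none). Each returns a list of dicts, best first, with "confidence" (0 to 1); they miss things now and then, are a little off and sometimes report something else, mostly with a low value. They report only what shows in the picture. A call takes as long as a camera call.
- nets.regions_of(camera, target): "region" (420x560 bool, what is visible of it) and "xy" ([column, row] in pixels, amid what is visible of it).
The state is a dict: "time_s": time; "joints": joint angles; "qvel": joint speeds; "effort": joint torques, N m; "tool_pos": TCP position; "orientation": TCP orientation; "ft_force": force on the tool from outside, world axes, zero at the start; "wrist_torque": the same for the moment, N m; "grip_width": finger opening in m; "grasp_force": force on a finger pad.
Only numpy, scipy, OpenCV 4.12 (cv2) and the standard library are available. Lean on these libraries where they do the work, as an engineer would, in place of code of your own. Each camera call takes 0.05 s, during which the arm holds its last target. There are 200 camera calls.

## Working session

There is one attempt and no reset: what is moved stays moved. The work goes in short steps, Python scripts to look and compute and a tool call to move; the robot and the scene stay as the last step left them, time stands still between calls to the robot, and variables do not carry over. Pictures are saved under pics/ and viewed, at most 14 in all, crops included, and the job is handed in when it is done.

Besides the shell and the picture viewer there is one more tool, called after ">>>" as name(argument=value, ...), one argument or row to a line, values as JSON. arm_command: Moves the arm, as the interface text tells. Its arguments: {"type":"object","properties":{"increments":{"type":"array","items":{"type":"object","properties":{"twist":{"type":"array","items":{"type":"number"}},"slide":{"type":"array","items":{"type":"number"}},"grip":{"type":"number"}}}},"newtons":{"type":"number"}},"required":["increments"]}

```bash
mkdir -p pics
cat > h.py <<'E'
import numpy as np, cv2
from scipy.spatial.transform import Rotation as R
from bench import monitor, camera, camera_model, bot, nets
def ray(cam,px):
    m=camera_model(cam); K=np.array(m["mtx"]); o=np.array(m["orientation"])
    M=R.from_quat(o).as_matrix() if o.size==4 else o.reshape(3,3)
    return np.array(m["eye"]), M@np.linalg.solve(K,[px[0],px[1],1.])
def onplane(cam,px,z):
    e,d=ray(cam,px); return e+d*(z-e[2])/d[2]
def save(cam,name):
    im=camera(cam); cv2.imwrite(f"pics/{name}.png",im[:,:,::-1]); return im
E
python3 - <<'E'
from h import *
s=monitor.read_state(); print({k:np.round(v,3).tolist() for k,v in s.items()})
for c in("top","side"):
    save(c,c+"0"); m=camera_model(c); print(c,m)
    for n in [f"objective_{k}_center" for k in("red","yellow","green","blue")]+[f"holder_{k}" for k in("red","yellow","green","blue","white")]:
        for r in nets.regions_of(c,n)[:2]:
            z=.03 if "obj" in n else .013
            reg=r["region"]; print(c,n,round(r["confidence"],2),np.round(r["xy"],1),reg.sum(),np.round(onplane(c,r["xy"],z),3))
E
```

```text
{'time_s': 0.0, 'joints': [1.256, 0.116, 1.442, 0.0, 1.584, -0.038], 'qvel': [-0.002, -0.0, 0.001, 0.0, 0.001, 0.002], 'effort': [0.001, -72.129, -62.258, 0.078, 0.024, -0.0], 'tool_pos': [0.184, 0.649, 0.218], 'orientation': [0.138, 0.99, -0.001, -0.0], 'ft_force': [-0.363, -0.177, 0.066], 'wrist_torque': [0.013, -0.017, -0.019], 'grasp_force': 0.0, 'grip_width': 0.093}
top {'mtx': array([[492.10990915,   0.        , 274.80370121],
       [  0.        , 492.10990915, 211.62273957],
       [  0.        ,   0.        ,   1.        ]]), 'eye': array([0.2250424 , 0.00409668, 1.31055761]), 'orientation': array([-0.68203241,  0.72104294, -0.08696977,  0.08582031])}
top objective_red_center 0.75 [128.4 220.4] 199 [0.543 0.385 0.03 ]
top objective_yellow_center 0.62 [166.1 196. ] 165 [0.605 0.284 0.03 ]
top objective_green_center 0.51 [414.7 200.7] 153 [ 0.554 -0.385  0.03 ]
top objective_green_center 0.49 [221.6 191.3] 602 [0.61  0.134 0.03 ]
top objective_blue_center 0.74 [201.6 256. ] 686 [0.436 0.192 0.03 ]
top objective_blue_center 0.48 [129.  219.4] 166 [0.546 0.384 0.03 ]
top holder_
[... 745 characters left out ...]
enter 0.6 [211.2 333.7] 485 [0.603 0.281 0.03 ]
side objective_yellow_center 0.41 [228.7 387.3] 549 [0.55  0.383 0.03 ]
side objective_green_center 0.63 [286.1 135.3] 247 [ 0.547 -0.392  0.03 ]
side objective_blue_center 0.67 [253.4 193. ] 335 [ 0.594 -0.131  0.03 ]
side holder_red 0.56 [254.3 165.5] 497 [ 0.615 -0.264  0.013]
side holder_yellow 0.78 [235.2 234.8] 694 [0.614 0.    0.013]
side holder_green 0.59 [319.5 220.6] 701 [ 0.431 -0.073  0.013]
side holder_green 0.21 [229.4 382. ] 553 [0.554 0.363 0.013]
side holder_blue 0.97 [221.4 283. ] 901 [0.615 0.144 0.013]
side holder_white 0.6 [255.3 190.9] 353 [ 0.595 -0.16   0.013]
side holder_white 0.59 [306.3 312.8] 1080 [0.437 0.196 0.013]
```

View pics/top0.png

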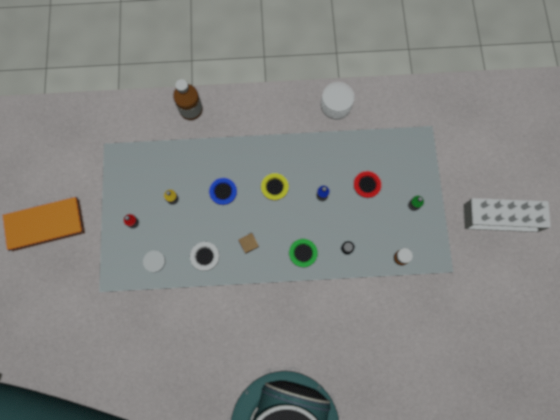

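View pics/side0.png

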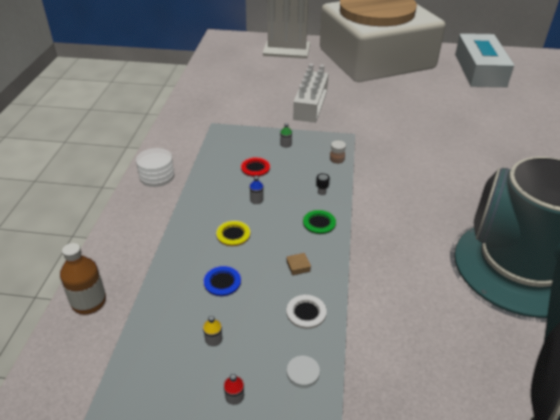

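The top picture shows the objectives red (130,220), yellow (171,196), blue (323,192) and green (416,202). The dishes are blue (223,191), yellow (275,186), red (368,184), green (303,253) and white (204,256). Bystanders: clear dish (153,261), card box (249,243), eyepiece (348,247), jar (404,256). The side view agrees with this. The nets' best reports for several objectives are a few pixels off or belong to another class, so I'll refine by colour.

```bash
cat >> h.py <<'E'
from scipy.optimize import least_squares
H=dict(red=.060,yellow=.063,green=.066,blue=.069)
def proj(cam,P):
    m=camera_model(cam);M=R.from_quat(m["orientation"]).as_matrix()
    q=(np.atleast_2d(P)-m["eye"])@M@np.array(m["mtx"]).T; return q[:,:2]/q[:,2:]
def cmask(im,c):
    h=cv2.cvtColor(im,cv2.COLOR_RGB2HSV); a,s,v=[h[:,:,i].astype(int) for i in range(3)]
    r=dict(red=(a<8)|(a>172),yellow=(a>19)&(a<34),green=(a>45)&(a<80),blue=(a>108)&(a<130))[c]
    return (r&(s>110)&(v>50)).astype(np.uint8)
def blobs(im,c):
    n,l,st,ce=cv2.connectedComponentsWithStats(cmask(im,c)); 
    return [(st[i,4],ce[i]) for i in range(1,n) if st[i,4]>15]
t=np.linspace(0,2*np.pi,60,endpoint=False)
def circ(x,y,z,r): return np.c_[x+r*np.cos(t),y+r*np.sin(t),0*t+z]
def conecen(cam,x,y,c,z0=.003):
    zt=z0+H[c]; zb=zt-.024; zc=zt-.008; S=16
    def mk(P):
        h=cv2.convexHull((proj(cam,P)*S).astype(np.float32)).reshape(-1,2); return np.round(h).astype(np.int32)
    im=np.zeros((420,560),np.uint8); off=proj(cam,[[x,y,.03]])[0]*S-200
    im=np.zeros((400,400),np.uint8); o=np.round(off).astype(np.int32)
    cv2.fillPoly(im,[mk(np.r_[circ(x,y,zb,.017),circ(x,y,zc,.006)])-o],1)
    cv2.fillPoly(im,[mk(np.r_[circ(x,y,zt,.006),circ(x,y,zc,.006)])-o],0)
    m=cv2.moments(im,True); return (np.array([m["m10"],m["m01"]])/m["m00"]+o)/S
def fitobj(px,c,x0,z0=.003):   # px: {cam:centroid}
    f=lambda p:np.concatenate([conecen(k,p[0],p[1],c,z0)-px[k] for k in px])
    r=least_squares(f,x0,diff_step=5e-3); return r.x,r.fun
E
python3 - <<'E'
from h import *
T=dict(red=((130,220),(233,386)),yellow=((171,196),(212,330)),green=((416,202),(286,136)),blue=((323,192),(257,190)))
D=dict(red=((368,184),(255,166)),yellow=((275,186),(233,233)),green=((303,253),(319,221)),blue=((223,191),(222,281)))
ims={c:cv2.imread(f"pics/{c}0.png")[:,:,::-1].copy() for c in("top","side")}
for c in T:
    px={};
    for i,k in enumerate(("top","side")):
        b=blobs(ims[k],c)
        n=min(b,key=lambda q:np.hypot(*(q[1]-T[c][i]))); px[k]=n[1]
        d=min(b,key=lambda q:np.hypot(*(q[1]-D[c][i])))
        print(c,k,"obj",n[0],n[1].round(1),fitobj({k:n[1]},c,onplane(k,n[1],.045)[:2])[0].round(4),"dish",d[0],d[1].round(1),onplane(k,d[1],.013).round(4)[:2])
    x,r=fitobj(px,c,onplane("top",px["top"],.045)[:2]); print("  joint",x.round(4),r.round(1))
E
```

```text
red top obj 94 [130.3 220.5] [0.5411 0.3789] dish 398 [366.9 184. ] [ 0.6132 -0.2646]
red side obj 261 [233.3 386. ] [0.5423 0.3828] dish 363 [255.  166.3] [ 0.6124 -0.2609]
  joint [0.5421 0.3817] [-1.  -0.3  0.2 -0.6]
yellow top obj 99 [170.4 196.1] [0.6019 0.2711] dish 393 [274.3 186.2] [ 0.6212 -0.0096]
yellow side obj 215 [211.8 327.1] [0.6032 0.2739] dish 533 [232.8 233. ] [ 0.6206 -0.0048]
  joint [0.6029 0.2728] [-0.6 -0.3  0.3 -0.5]
green top obj 85 [416.3 202.2] [ 0.547  -0.3854] dish 399 [302.7 252.6] [ 0.4327 -0.0752]
green side obj 52 [285.7 131.3] [ 0.548  -0.3864] dish 442 [319.1 221.2] [ 0.4321 -0.0711]
  joint [ 0.5475 -0.3856] [ 0.1 -0.2  0.2  0.2]
blue top obj 92 [322.6 192.3] [ 0.5877 -0.1375] dish 420 [222.6 190.9] [0.6158 0.133 ]
blue side obj 101 [255.9 185.2] [ 0.5892 -0.1386] dish 662 [221.9 280.5] [0.6151 0.1375]
  joint [ 0.5885 -0.1379] [ 0.1 -0.3  0.2  0.2]
```

>>> arm_command(
  increments=[
    {"twist": [0, 0, -0.1385], "slide": [0, 0, 10], "grip": 0.4},
    {"twist": [0, 0, -0.1385], "slide": [0, 0, 10], "grip": 0.4},
    {"slide": [-20, -15, 10], "grip": 0.4},
    {"slide": [-30, -22, 10], "grip": 0.4},
    {"slide": [-30, -22, 10], "grip": 0.4},
    {"slide": [-30, -22, 10], "grip": 0.4},
    {"slide": [-30, -22, 10], "grip": 0.4},
    {"slide": [-30, -22, 10], "grip": 0.4},
  ],
  newtons=20,
)

```text
validation failed for argument at $.in...
```

>>> arm_command(
  increments=[
    {"twist": [0, 0, -0.1385], "slide": [0, 0, 10], "grip": 0.4},
    {"twist": [0, 0, -0.1385], "slide": [0, 0, 10], "grip": 0.4},
    {"twist": [0, 0, 0], "slide": [-20, -15, 10], "grip": 0.4},
    {"twist": [0, 0, 0], "slide": [-30, -22, 10], "grip": 0.4},
    {"twist": [0, 0, 0], "slide": [-30, -22, 10], "grip": 0.4},
    {"twist": [0, 0, 0], "slide": [-30, -22, 10], "grip": 0.4},
    {"twist": [0, 0, 0], "slide": [-30, -22, 10], "grip": 0.4},
    {"twist": [0, 0, 0], "slide": [-30, -22, 10], "grip": 0.4},
  ],
  newtons=20,
)

```text
time_s: 1.8
tool_pos: [0.3555, 0.5233, 0.1384]
orientation: [-0.0, 1.0, 0.0, 0.0]
ft_force: [-0.1, 0.1, 0.4]
grip_width: 0.0648
grasp_force: 0.0
```

>>> arm_command(
  increments=[
    {"twist": [0, 0, 0], "slide": [-30, -23, 5], "grip": 0.4},
    {"twist": [0, 0, 0], "slide": [-30, -23, 5], "grip": 0.4},
    {"twist": [0, 0, 0], "slide": [-30, -23, 5], "grip": 0.4},
    {"twist": [0, 0, 0], "slide": [-30, -23, 5], "grip": 0.4},
    {"twist": [0, 0, 0], "slide": [-30, -23, 5], "grip": 0.4},
    {"twist": [0, 0, 0], "slide": [-24, -18, 5], "grip": 0.4},
    {"twist": [0, 0, 0], "slide": [-14, -10, 5], "grip": 0.4},
    {"twist": [0, 0, 0], "slide": [0, 0, 0], "grip": 0.4},
  ],
)

```text
time_s: 2.6
tool_pos: [0.5435, 0.3802, 0.1027]
orientation: [0.001, 1.0, -0.0, -0.0]
ft_force: [-1.0, 0.8, 0.2]
grip_width: 0.065
grasp_force: 0.0
```

Run:
```python
from h import *
print(monitor.read_state()["tool_pos"]); im=save("side","side1"); cv2.imwrite("pics/side1c.png",cv2.resize(im[240:420,140:380,::-1],None,fx=3,fy=3))
```

```text
[0.54346978 0.38018723 0.10265475]
```

View pics/side1c.png

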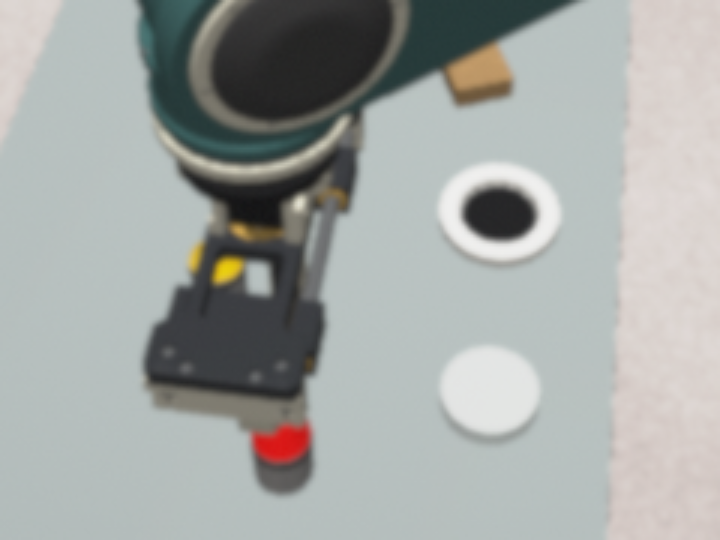

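>>> arm_command(
  increments=[
    {"twist": [0, 0, 0], "slide": [0, 0, 20], "grip": 0.4},
    {"twist": [0, 0, 0], "slide": [0, 0, 25], "grip": 0.4},
    {"twist": [0, 0, 0], "slide": [0, 0, 20], "grip": 0.4},
    {"twist": [0, 0, 0], "slide": [0, 0, 14], "grip": 0.4},
    {"twist": [0, 0, 0], "slide": [0, 0, 9.5], "grip": 0.4},
    {"twist": [0, 0, 0], "slide": [0, 0, 0], "grip": 0.0},
    {"twist": [0, 0, 0], "slide": [0, 0, 0], "grip": -0.15},
    {"twist": [0, 0, 0], "slide": [0, 0, 0], "grip": -1},
  ],
)

```text
time_s: 3.45
tool_pos: [0.543, 0.3818, 0.0164]
orientation: [-0.0, 1.0, 0.0, 0.001]
ft_force: [0.8, 0.8, 0.5]
grip_width: 0.0455
grasp_force: 0.0
```

>>> arm_command(
  increments=[
    {"twist": [0, 0, 0], "slide": [0, 0, 0], "grip": -1},
    {"twist": [0, 0, 0], "slide": [0, 0, 0], "grip": -1},
    {"twist": [0, 0, 0], "slide": [0, 0, 0], "grip": -1},
  ],
)

```text
time_s: 3.75
tool_pos: [0.5428, 0.3816, 0.0159]
orientation: [-0.0, 1.0, 0.0, 0.0]
ft_force: [-0.9, -0.5, 5.0]
grip_width: 0.0334
grasp_force: 20.0
```

>>> arm_command(
  increments=[
    {"twist": [0, 0, 0], "slide": [0, 0, -8], "grip": -1},
    {"twist": [0, 0, 0], "slide": [0, 0, -20], "grip": -1},
    {"twist": [0, 0, 0], "slide": [0, 0, -28], "grip": -1},
    {"twist": [0, 0, 0], "slide": [0, 0, -28], "grip": -1},
    {"twist": [0, 0, 0], "slide": [-1, -10, -16], "grip": -1},
    {"twist": [0, 0, 0], "slide": [-2, -20, 0], "grip": -1},
    {"twist": [0, 0, 0], "slide": [-3, -30, 0], "grip": -1},
    {"twist": [0, 0, 0], "slide": [-4, -35, 0], "grip": -1},
  ],
)

```text
time_s: 4.55
tool_pos: [0.5519, 0.2842, 0.1133]
orientation: [-0.0, 1.0, -0.001, -0.001]
ft_force: [1.0, -1.1, -1.5]
grip_width: 0.0337
grasp_force: 20.0
```

>>> arm_command(
  increments=[
    {"twist": [0, 0, 0], "slide": [-4, -40, 0], "grip": -1},
    {"twist": [0, 0, 0], "slide": [-4, -40, 0], "grip": -1},
    {"twist": [0, 0, 0], "slide": [-4, -40, 0], "grip": -1},
    {"twist": [0, 0, 0], "slide": [-4, -40, 0], "grip": -1},
    {"twist": [0, 0, 0], "slide": [-4, -40, 0], "grip": -1},
    {"twist": [0, 0, 0], "slide": [-4, -40, 0], "grip": -1},
    {"twist": [0, 0, 0], "slide": [-4, -40, 0], "grip": -1},
    {"twist": [0, 0, 0], "slide": [-4, -40, 0], "grip": -1},
  ],
)

```text
time_s: 5.35
tool_pos: [0.5831, -0.0365, 0.1134]
orientation: [0.0, 1.0, -0.0, -0.001]
ft_force: [0.5, -0.0, -1.1]
grip_width: 0.0337
grasp_force: 20.0
```

>>> arm_command(
  increments=[
    {"twist": [0, 0, 0], "slide": [-5, -40, 0], "grip": -1},
    {"twist": [0, 0, 0], "slide": [-5, -40, 0], "grip": -1},
    {"twist": [0, 0, 0], "slide": [-5, -40, 0], "grip": -1},
    {"twist": [0, 0, 0], "slide": [-5, -40, 0], "grip": -1},
    {"twist": [0, 0, 0], "slide": [-5, -32, 0], "grip": -1},
    {"twist": [0, 0, 0], "slide": [-5, -20, 0], "grip": -1},
    {"twist": [0, 0, 0], "slide": [0, -10, 0], "grip": -1},
    {"twist": [0, 0, 0], "slide": [0, -4, 0], "grip": -1},
  ],
)

```text
time_s: 6.15
tool_pos: [0.614, -0.2601, 0.1143]
orientation: [0.0, 1.0, 0.0, -0.001]
ft_force: [-0.0, 0.5, -1.3]
grip_width: 0.0339
grasp_force: 20.0
```

>>> arm_command(
  increments=[
    {"twist": [0, 0, 0], "slide": [0, 0, 15], "grip": -1},
    {"twist": [0, 0, 0], "slide": [0, 0, 20], "grip": -1},
    {"twist": [0, 0, 0], "slide": [0, 0, 20], "grip": -1},
    {"twist": [0, 0, 0], "slide": [0, 0, 10], "grip": -1},
    {"twist": [0, 0, 0], "slide": [0, 0, 5], "grip": -1},
    {"twist": [0, 0, 0], "slide": [0, 0, 0], "grip": -1},
  ],
)

```text
time_s: 6.75
tool_pos: [0.6145, -0.259, 0.0446]
orientation: [-0.0, 1.0, 0.0, -0.0]
ft_force: [-0.3, 0.1, -1.5]
grip_width: 0.0337
grasp_force: 20.0
```

Run:
```python
from h import *
print(monitor.read_state()["tool_pos"]); im=save("side","side2"); cv2.imwrite("pics/side2c.png",cv2.resize(im[80:230,160:360,::-1],None,fx=4,fy=4))
```

```text
[ 0.61452708 -0.25895942  0.04463536]
```

View pics/side2c.png

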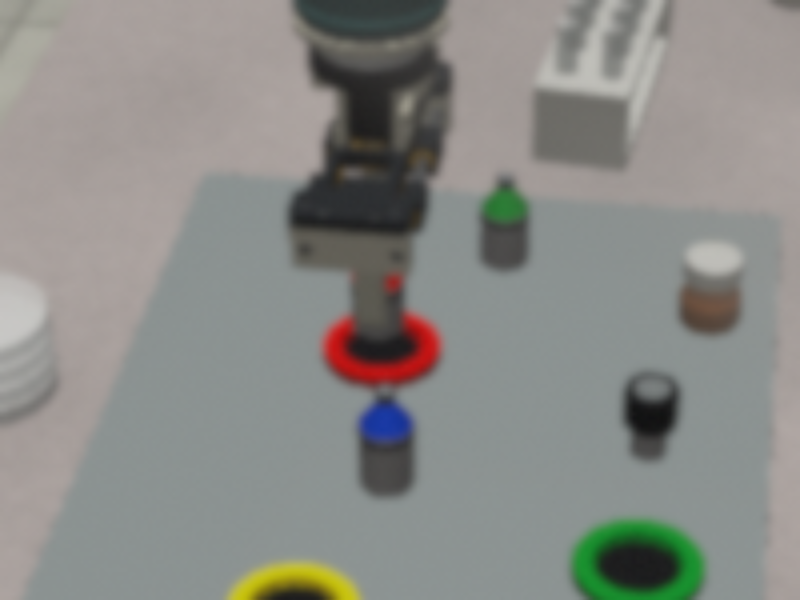

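>>> arm_command(
  increments=[
    {"twist": [0, 0, 0], "slide": [1, -4, 6], "grip": -1},
    {"twist": [0, 0, 0], "slide": [0, 0, 8], "grip": -1},
    {"twist": [0, 0, 0], "slide": [0, 0, 4], "grip": -1},
    {"twist": [0, 0, 0], "slide": [0, 0, 2], "grip": -1},
    {"twist": [0, 0, 0], "slide": [0, 0, 1], "grip": -1},
    {"twist": [0, 0, 0], "slide": [0, 0, 1], "grip": -1},
    {"twist": [0, 0, 0], "slide": [0, 0, 1], "grip": -1},
    {"twist": [0, 0, 0], "slide": [0, 0, 0], "grip": -1},
  ],
)

```text
time_s: 7.6
tool_pos: [0.6137, -0.2636, 0.0222]
orientation: [-0.0, 1.0, -0.0, 0.0]
ft_force: [-0.0, 0.3, -2.3]
grip_width: 0.0333
grasp_force: 20.0
```

>>> arm_command(
  increments=[
    {"twist": [0, 0, 0], "slide": [0, 0, 1], "grip": -1},
    {"twist": [0, 0, 0], "slide": [0, 0, 0.5], "grip": -1},
    {"twist": [0, 0, 0], "slide": [0, 0, 0.5], "grip": -1},
    {"twist": [0, 0, 0], "slide": [0, 0, 0], "grip": -1},
  ],
)

```text
time_s: 8.0
tool_pos: [0.6136, -0.2636, 0.0201]
orientation: [-0.0, 1.0, -0.0, -0.0]
ft_force: [-0.4, -0.4, -2.5]
grip_width: 0.0333
grasp_force: 20.0
```

>>> arm_command(
  increments=[
    {"twist": [0, 0, 0], "slide": [0, 0, 0.5], "grip": -1},
    {"twist": [0, 0, 0], "slide": [0, 0, 0.5], "grip": -1},
    {"twist": [0, 0, 0], "slide": [0, 0, 0], "grip": -1},
  ],
)

```text
time_s: 8.3
tool_pos: [0.6138, -0.2636, 0.0199]
orientation: [-0.0, 1.0, -0.0, 0.0]
ft_force: [-3.6, 0.8, 6.7]
grip_width: 0.0341
grasp_force: 20.0
```

>>> arm_command(
  increments=[
    {"twist": [0, 0, 0], "slide": [0, 0, 0], "grip": -0.25},
    {"twist": [0, 0, 0], "slide": [0, 0, 0], "grip": -0.15},
    {"twist": [0, 0, 0], "slide": [0, 0, 0], "grip": 0.1},
    {"twist": [0, 0, 0], "slide": [0, 0, 0], "grip": 0.4},
    {"twist": [0, 0, 0], "slide": [0, 0, 0], "grip": 0.4},
    {"twist": [0, 0, 0], "slide": [0, 0, 0], "grip": 0.4},
    {"twist": [0, 0, 0], "slide": [0, 0, -5], "grip": 0.4},
    {"twist": [0, 0, 0], "slide": [0, 0, -12], "grip": 0.4},
  ],
)

```text
time_s: 9.1
tool_pos: [0.6132, -0.2634, 0.0358]
orientation: [-0.0, 1.0, 0.0, -0.001]
ft_force: [0.3, 0.5, 0.1]
grip_width: 0.065
grasp_force: 0.0
```

>>> arm_command(
  increments=[
    {"twist": [0, 0, 0], "slide": [0, 0, -25], "grip": 0.4},
    {"twist": [0, 0, 0], "slide": [0, 0, -30], "grip": 0.4},
    {"twist": [0, 0, 0], "slide": [0, 0, -20], "grip": 0.4},
    {"twist": [0, 0, 0], "slide": [0, 40, 0], "grip": 0.4},
    {"twist": [0, 0, 0], "slide": [0, 40, 0], "grip": 0.4},
    {"twist": [0, 0, 0], "slide": [0, 45, 0], "grip": 0.4},
    {"twist": [0, 0, 0], "slide": [0, 45, 0], "grip": 0.4},
    {"twist": [0, 0, 0], "slide": [0, 45, 0], "grip": 0.4},
  ],
)

```text
time_s: 9.9
tool_pos: [0.6135, -0.047, 0.1125]
orientation: [0.0, 1.0, -0.0, 0.001]
ft_force: [0.5, 0.4, -0.1]
grip_width: 0.0651
grasp_force: 0.0
```

Run:
```python
from h import *
print(monitor.read_state()["tool_pos"]); a=save("side","side3")[110:200,200:320,::-1]; b=save("top","top3")[150:240,310:430,::-1]
cv2.imwrite("pics/c3.png",cv2.resize(np.hstack([a,b]),None,fx=3,fy=3,interpolation=cv2.INTER_CUBIC))
```

```text
[ 0.61351599 -0.04698889  0.11254251]
```

View pics/c3.png

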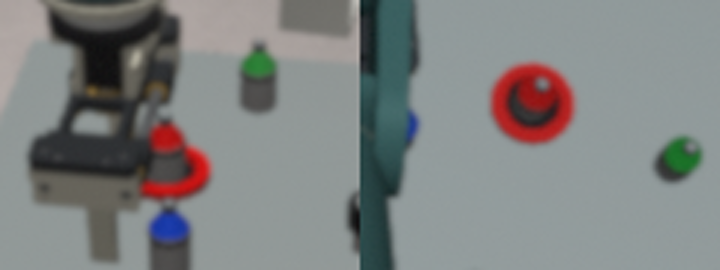

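The red objective stands upright in the middle of the red dish: side crop (165,150), top crop (535,100), concentric with the rim. Yellow is next.

>>> arm_command(
  increments=[
    {"twist": [0, 0, 0], "slide": [2, 45, 0], "grip": 0.4},
    {"twist": [0, 0, 0], "slide": [2, 45, 0], "grip": 0.4},
    {"twist": [0, 0, 0], "slide": [2, 45, 0], "grip": 0.4},
    {"twist": [0, 0, 0], "slide": [2, 45, 0], "grip": 0.4},
    {"twist": [0, 0, 0], "slide": [2, 45, 0], "grip": 0.4},
    {"twist": [0, 0, 0], "slide": [0, 45, 0], "grip": 0.4},
    {"twist": [0, 0, 0], "slide": [0, 32, 0], "grip": 0.4},
    {"twist": [0, 0, 0], "slide": [0, 18, 0], "grip": 0.4},
  ],
)

```text
time_s: 10.8
tool_pos: [0.6036, 0.2734, 0.112]
orientation: [-0.001, 1.0, 0.0, 0.0]
ft_force: [0.2, -0.8, -0.3]
grip_width: 0.0653
grasp_force: 0.0
```

>>> arm_command(
  increments=[
    {"twist": [0, 0, 0], "slide": [0, 0, 10], "grip": 0.4},
    {"twist": [0, 0, 0], "slide": [0, 0, 0], "grip": 0.4},
  ],
)

```text
time_s: 11.0
tool_pos: [0.6032, 0.2703, 0.0997]
orientation: [-0.0, 1.0, -0.001, -0.001]
ft_force: [1.0, -0.6, -0.6]
grip_width: 0.0653
grasp_force: 0.0
```

>>> arm_command(
  increments=[
    {"twist": [0, 0, 0], "slide": [0, 2, 20], "grip": 0.4},
    {"twist": [0, 0, 0], "slide": [0, 0, 25], "grip": 0.4},
    {"twist": [0, 0, 0], "slide": [0, 0, 20], "grip": 0.4},
    {"twist": [0, 0, 0], "slide": [0, 0, 12], "grip": 0.4},
    {"twist": [0, 0, 0], "slide": [0, 0, 7], "grip": 0.4},
    {"twist": [0, 0, 0], "slide": [0, 0, 0], "grip": 0.0},
    {"twist": [0, 0, 0], "slide": [0, 0, 0], "grip": -0.15},
    {"twist": [0, 0, 0], "slide": [0, 0, 0], "grip": -1},
  ],
)

```text
time_s: 11.8
tool_pos: [0.604, 0.2735, 0.0183]
orientation: [-0.0, 1.0, 0.0, 0.001]
ft_force: [-0.6, -0.3, -0.7]
grip_width: 0.0457
grasp_force: 0.0
```

>>> arm_command(
  increments=[
    {"twist": [0, 0, 0], "slide": [0, 0, 0], "grip": -1},
    {"twist": [0, 0, 0], "slide": [0, 0, 0], "grip": -1},
    {"twist": [0, 0, 0], "slide": [0, 0, 0], "grip": -1},
  ],
)

```text
time_s: 12.1
tool_pos: [0.6038, 0.2735, 0.0178]
orientation: [-0.0, 1.0, 0.0, 0.0]
ft_force: [-0.1, 0.1, 5.1]
grip_width: 0.0337
grasp_force: 20.0
```

>>> arm_command(
  increments=[
    {"twist": [0, 0, 0], "slide": [0, 0, -8], "grip": -1},
    {"twist": [0, 0, 0], "slide": [0, 0, -20], "grip": -1},
    {"twist": [0, 0, 0], "slide": [0, 0, -28], "grip": -1},
    {"twist": [0, 0, 0], "slide": [0, 0, -28], "grip": -1},
    {"twist": [0, 0, 0], "slide": [-1, -10, -13], "grip": -1},
    {"twist": [0, 0, 0], "slide": [-2, -20, 0], "grip": -1},
    {"twist": [0, 0, 0], "slide": [-2, -30, 0], "grip": -1},
    {"twist": [0, 0, 0], "slide": [-2, -40, 0], "grip": -1},
  ],
)

```text
time_s: 12.9
tool_pos: [0.6098, 0.1716, 0.1122]
orientation: [-0.001, 1.0, -0.0, -0.001]
ft_force: [-0.4, 0.0, -0.6]
grip_width: 0.0338
grasp_force: 20.0
```

>>> arm_command(
  increments=[
    {"twist": [0, 0, 0], "slide": [-3, -40, 0], "grip": -1},
    {"twist": [0, 0, 0], "slide": [-3, -40, 0], "grip": -1},
    {"twist": [0, 0, 0], "slide": [-3, -40, 0], "grip": -1},
    {"twist": [0, 0, 0], "slide": [-1, -30, 0], "grip": -1},
    {"twist": [0, 0, 0], "slide": [0, -20, 0], "grip": -1},
    {"twist": [0, 0, 0], "slide": [0, -10, 0], "grip": -1},
    {"twist": [0, 0, 0], "slide": [0, 0, 10], "grip": -1},
    {"twist": [0, 0, 0], "slide": [0, 0, 15], "grip": -1},
  ],
)

```text
time_s: 13.7
tool_pos: [0.6206, -0.0065, 0.0882]
orientation: [0.0, 1.0, 0.0, 0.0]
ft_force: [0.2, -0.0, -1.7]
grip_width: 0.034
grasp_force: 20.0
```

>>> arm_command(
  increments=[
    {"twist": [0, 0, 0], "slide": [0, 0, 15], "grip": -1},
    {"twist": [0, 0, 0], "slide": [0, 0, 15], "grip": -1},
    {"twist": [0, 0, 0], "slide": [0, 0, 10], "grip": -1},
    {"twist": [0, 0, 0], "slide": [0, 0, 5], "grip": -1},
    {"twist": [0, 0, 0], "slide": [0, 0, 0], "grip": -1},
  ],
)

```text
time_s: 14.2
tool_pos: [0.6203, -0.0064, 0.0433]
orientation: [-0.0, 1.0, 0.0, -0.001]
ft_force: [0.1, 0.4, -1.2]
grip_width: 0.0337
grasp_force: 20.0
```

>>> arm_command(
  increments=[
    {"twist": [0, 0, 0], "slide": [0, 0, 6], "grip": -1},
    {"twist": [0, 0, 0], "slide": [0, 0, 7], "grip": -1},
    {"twist": [0, 0, 0], "slide": [0, 0, 4], "grip": -1},
    {"twist": [0, 0, 0], "slide": [0, 0, 2], "grip": -1},
    {"twist": [0, 0, 0], "slide": [0, 0, 1], "grip": -1},
    {"twist": [0, 0, 0], "slide": [0, 0, 0.5], "grip": -1},
    {"twist": [0, 0, 0], "slide": [0, 0, 0.5], "grip": -1},
    {"twist": [0, 0, 0], "slide": [0, 0, 0], "grip": -1},
  ],
)

```text
time_s: 15.0
tool_pos: [0.6207, -0.0066, 0.0232]
orientation: [-0.0, 1.0, -0.0, 0.0]
ft_force: [-0.1, -0.2, -1.7]
grip_width: 0.0334
grasp_force: 20.0
```

>>> arm_command(
  increments=[
    {"twist": [0, 0, 0], "slide": [0, 0, 0.5], "grip": -1},
    {"twist": [0, 0, 0], "slide": [0, 0, 0], "grip": -1},
  ],
)

```text
time_s: 15.2
tool_pos: [0.6206, -0.0066, 0.0227]
orientation: [-0.0, 1.0, -0.0, 0.0]
ft_force: [-0.8, -0.1, -1.3]
grip_width: 0.0336
grasp_force: 20.0
```

>>> arm_command(
  increments=[
    {"twist": [0, 0, 0], "slide": [0, 0, 0.5], "grip": -1},
    {"twist": [0, 0, 0], "slide": [0, 0, 0.3], "grip": -1},
    {"twist": [0, 0, 0], "slide": [0, 0, 0], "grip": -1},
  ],
)

```text
time_s: 15.5
tool_pos: [0.6206, -0.0066, 0.0218]
orientation: [-0.0, 1.0, 0.0, 0.0]
ft_force: [-0.2, -0.1, -1.4]
grip_width: 0.0336
grasp_force: 20.0
```

>>> arm_command(
  increments=[
    {"twist": [0, 0, 0], "slide": [0, 0, 0.4], "grip": -1},
    {"twist": [0, 0, 0], "slide": [0, 0, 0.2], "grip": -1},
    {"twist": [0, 0, 0], "slide": [0, 0, 0], "grip": -1},
  ],
)

```text
time_s: 15.8
tool_pos: [0.6207, -0.0066, 0.0218]
orientation: [-0.0, 1.0, 0.0, 0.0]
ft_force: [-4.3, 0.7, 5.8]
grip_width: 0.0335
grasp_force: 20.0
```

>>> arm_command(
  increments=[
    {"twist": [0, 0, 0], "slide": [0, 0, 0], "grip": -0.25},
    {"twist": [0, 0, 0], "slide": [0, 0, 0], "grip": -0.15},
    {"twist": [0, 0, 0], "slide": [0, 0, 0], "grip": 0.1},
    {"twist": [0, 0, 0], "slide": [0, 0, 0], "grip": 0.4},
    {"twist": [0, 0, 0], "slide": [0, 0, 0], "grip": 0.4},
    {"twist": [0, 0, 0], "slide": [0, 0, 0], "grip": 0.4},
    {"twist": [0, 0, 0], "slide": [0, 0, -5], "grip": 0.4},
    {"twist": [0, 0, 0], "slide": [0, 0, -12], "grip": 0.4},
  ],
)

```text
time_s: 16.6
tool_pos: [0.6201, -0.0066, 0.038]
orientation: [-0.0, 1.0, 0.0, -0.001]
ft_force: [0.3, 0.1, 0.6]
grip_width: 0.0653
grasp_force: 0.0
```

>>> arm_command(
  increments=[
    {"twist": [0, 0, 0], "slide": [0, 0, -25], "grip": 0.4},
    {"twist": [0, 0, 0], "slide": [0, 0, -30], "grip": 0.4},
    {"twist": [0, 0, 0], "slide": [0, 0, -20], "grip": 0.4},
    {"twist": [0, 0, 0], "slide": [7, -35, 0], "grip": 0.4},
    {"twist": [0, 0, 0], "slide": [8, -40, 0], "grip": 0.4},
    {"twist": [0, 0, 0], "slide": [8, -40, 0], "grip": 0.4},
    {"twist": [0, 0, 0], "slide": [8, -40, 0], "grip": 0.4},
    {"twist": [0, 0, 0], "slide": [8, -40, 0], "grip": 0.4},
  ],
)

```text
time_s: 17.4
tool_pos: [0.5813, -0.2032, 0.1147]
orientation: [-0.0, 1.0, -0.0, 0.001]
ft_force: [-0.0, -0.8, -0.7]
grip_width: 0.065
grasp_force: 0.0
```

>>> arm_command(
  increments=[
    {"twist": [0, 0, 0], "slide": [8, -40, 0], "grip": 0.4},
    {"twist": [0, 0, 0], "slide": [8, -40, 0], "grip": 0.4},
    {"twist": [0, 0, 0], "slide": [8, -40, 0], "grip": 0.4},
    {"twist": [0, 0, 0], "slide": [8, -38, 0], "grip": 0.4},
    {"twist": [0, 0, 0], "slide": [2, -20, 0], "grip": 0.4},
    {"twist": [0, 0, 0], "slide": [0, -6, 4], "grip": 0.4},
    {"twist": [0, 0, 0], "slide": [0, 0, 8], "grip": 0.4},
    {"twist": [0, 0, 0], "slide": [0, 0, 0], "grip": 0.4},
  ],
)

```text
time_s: 18.2
tool_pos: [0.5477, -0.3841, 0.0998]
orientation: [-0.001, 1.0, 0.001, -0.001]
ft_force: [-0.6, 0.1, -0.3]
grip_width: 0.0653
grasp_force: 0.0
```

Run:
```python
from h import *
print(monitor.read_state()["tool_pos"]); a=save("side","side4"); b=save("top","top4")
cv2.imwrite("pics/c4.png",cv2.resize(np.hstack([a[90:270,190:350,::-1],b[150:270,240:440,::-1].repeat(1,0)[:120] if 0 else cv2.copyMakeBorder(b[150:270,240:440,::-1],0,60,0,0,0)]),None,fx=2.2,fy=2.2,interpolation=cv2.INTER_CUBIC))
for c,k,z in(("yellow",(.6207,-.0066),.007),("green",(.5475,-.3856),.003),("blue",(.5885,-.138),.003),("red",(.613,-.263),.007)):
  for cam,im in(("side",a),("top",b)):
    e=conecen(cam,*k,c,z)
    B=[q for q in blobs(im,c)]; 
    print(c,cam,e.round(1),[(n,p.round(1)) for n,p in B if np.hypot(*(p-e))<15])
```

```text
[ 0.54767474 -0.38406054  0.09975896]
yellow side [232.2 221.6] [(np.int32(554), array([232.7, 231.7]))]
yellow top [273.1 183.4] [(np.int32(484), array([274.2, 186. ]))]
green side [285.8 131.4] [(np.int32(52), array([285.7, 131.3]))]
green top [416.4 202. ] []
blue side [256.2 185.4] [(np.int32(100), array([255.9, 185.2]))]
blue top [322.7 192. ] [(np.int32(91), array([322.6, 192.4]))]
red side [254.6 156.1] [(np.int32(369), array([255. , 164.8]))]
red top [368.  181.3] [(np.int32(487), array([367.1, 183.8]))]
```

View pics/c4.png

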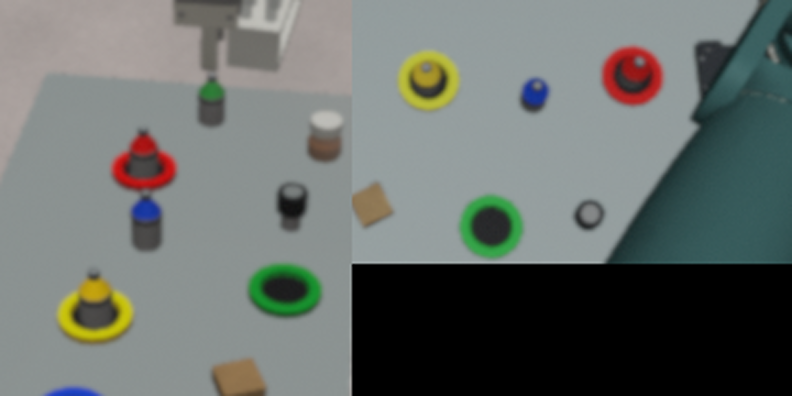

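Red and yellow both stand centred and upright in their dishes, at side crop (144,160) and (95,300). Green at (210,100) is below the gripper.

>>> arm_command(
  increments=[
    {"twist": [0, 0, 0], "slide": [0, -1, 20], "grip": 0.4},
    {"twist": [0, 0, 0], "slide": [0, 0, 25], "grip": 0.4},
    {"twist": [0, 0, 0], "slide": [0, 0, 20], "grip": 0.4},
    {"twist": [0, 0, 0], "slide": [0, 0, 11], "grip": 0.4},
    {"twist": [0, 0, 0], "slide": [0, 0, 6], "grip": 0.4},
    {"twist": [0, 0, 0], "slide": [0, 0, 0], "grip": 0.0},
    {"twist": [0, 0, 0], "slide": [0, 0, 0], "grip": -0.15},
    {"twist": [0, 0, 0], "slide": [0, 0, 0], "grip": -1},
  ],
)

```text
time_s: 19.1
tool_pos: [0.5481, -0.3869, 0.0204]
orientation: [-0.0, 1.0, -0.0, 0.001]
ft_force: [-0.9, 0.4, 0.3]
grip_width: 0.0458
grasp_force: 0.0
```

>>> arm_command(
  increments=[
    {"twist": [0, 0, 0], "slide": [0, 0, 0], "grip": -1},
    {"twist": [0, 0, 0], "slide": [0, 0, 0], "grip": -1},
    {"twist": [0, 0, 0], "slide": [0, 0, 0], "grip": -1},
  ],
)

```text
time_s: 19.4
tool_pos: [0.5479, -0.3868, 0.0199]
orientation: [-0.0, 1.0, -0.0, 0.0]
ft_force: [-0.2, 0.8, 5.0]
grip_width: 0.0339
grasp_force: 20.0
```

>>> arm_command(
  increments=[
    {"twist": [0, 0, 0], "slide": [0, 0, -8], "grip": -1},
    {"twist": [0, 0, 0], "slide": [0, 0, -20], "grip": -1},
    {"twist": [0, 0, 0], "slide": [0, 0, -28], "grip": -1},
    {"twist": [0, 0, 0], "slide": [0, 0, -28], "grip": -1},
    {"twist": [0, 0, 0], "slide": [4, 10, -13], "grip": -1},
    {"twist": [0, 0, 0], "slide": [7, 20, 0], "grip": -1},
    {"twist": [0, 0, 0], "slide": [11, 30, 0], "grip": -1},
    {"twist": [0, 0, 0], "slide": [14, 38, 0], "grip": -1},
  ],
)

```text
time_s: 20.2
tool_pos: [0.5107, -0.2875, 0.1154]
orientation: [0.0, 1.0, 0.0, -0.0]
ft_force: [1.0, 0.6, -2.1]
grip_width: 0.0335
grasp_force: 20.0
```

>>> arm_command(
  increments=[
    {"twist": [0, 0, 0], "slide": [14, 38, 0], "grip": -1},
    {"twist": [0, 0, 0], "slide": [14, 38, 0], "grip": -1},
    {"twist": [0, 0, 0], "slide": [14, 38, 0], "grip": -1},
    {"twist": [0, 0, 0], "slide": [14, 38, 0], "grip": -1},
    {"twist": [0, 0, 0], "slide": [11, 31, 0], "grip": -1},
    {"twist": [0, 0, 0], "slide": [8, 21, 0], "grip": -1},
    {"twist": [0, 0, 0], "slide": [4, 12, 0], "grip": -1},
    {"twist": [0, 0, 0], "slide": [0, 0, 10], "grip": -1},
  ],
)

```text
time_s: 21.0
tool_pos: [0.4327, -0.0717, 0.1068]
orientation: [-0.001, 1.0, -0.0, 0.001]
ft_force: [-0.1, 1.0, -1.7]
grip_width: 0.0336
grasp_force: 20.0
```

>>> arm_command(
  increments=[
    {"twist": [0, 0, 0], "slide": [0, 0, 15], "grip": -1},
    {"twist": [0, 0, 0], "slide": [0, 0, 15], "grip": -1},
    {"twist": [0, 0, 0], "slide": [0, 0, 15], "grip": -1},
    {"twist": [0, 0, 0], "slide": [0, 0, 8], "grip": -1},
    {"twist": [0, 0, 0], "slide": [0, 0, 4], "grip": -1},
    {"twist": [0, 0, 0], "slide": [0, 0, 0], "grip": -1},
  ],
)

```text
time_s: 21.6
tool_pos: [0.4325, -0.0728, 0.0487]
orientation: [0.0, 1.0, 0.0, -0.0]
ft_force: [0.9, -0.2, -1.6]
grip_width: 0.0336
grasp_force: 20.0
```

>>> arm_command(
  increments=[
    {"twist": [0, 0, 0], "slide": [0, 0, 6], "grip": -1},
    {"twist": [0, 0, 0], "slide": [0, 0, 8], "grip": -1},
    {"twist": [0, 0, 0], "slide": [0, 0, 5], "grip": -1},
    {"twist": [0, 0, 0], "slide": [0, 0, 2], "grip": -1},
    {"twist": [0, 0, 0], "slide": [0, 0, 1], "grip": -1},
    {"twist": [0, 0, 0], "slide": [0, 0, 1], "grip": -1},
    {"twist": [0, 0, 0], "slide": [0, 0, 0.5], "grip": -1},
    {"twist": [0, 0, 0], "slide": [0, 0, 0], "grip": -1},
  ],
)

```text
time_s: 22.4
tool_pos: [0.4327, -0.0727, 0.0258]
orientation: [-0.0, 1.0, -0.0, 0.0]
ft_force: [0.1, -1.1, -2.6]
grip_width: 0.0335
grasp_force: 20.0
```

>>> arm_command(
  increments=[
    {"twist": [0, 0, 0], "slide": [0, 0, 0.4], "grip": -1},
    {"twist": [0, 0, 0], "slide": [0, 0, 0], "grip": -1},
  ],
)

```text
time_s: 22.6
tool_pos: [0.4326, -0.0726, 0.0254]
orientation: [-0.0, 1.0, -0.0, 0.0]
ft_force: [0.2, 0.0, -2.4]
grip_width: 0.0337
grasp_force: 20.0
```

>>> arm_command(
  increments=[
    {"twist": [0, 0, 0], "slide": [0, 0, 0.6], "grip": -1},
    {"twist": [0, 0, 0], "slide": [0, 0, 0.5], "grip": -1},
    {"twist": [0, 0, 0], "slide": [0, 0, 0.4], "grip": -1},
    {"twist": [0, 0, 0], "slide": [0, 0, 0], "grip": -1},
  ],
)

```text
time_s: 23.0
tool_pos: [0.4326, -0.0727, 0.0239]
orientation: [-0.0, 1.0, -0.0, -0.0]
ft_force: [-0.8, -0.2, -0.1]
grip_width: 0.0337
grasp_force: 20.0
```

>>> arm_command(
  increments=[
    {"twist": [0, 0, 0], "slide": [0, 0, 0.4], "grip": -1},
    {"twist": [0, 0, 0], "slide": [0, 0, 0], "grip": -1},
  ],
)

```text
time_s: 23.2
tool_pos: [0.4327, -0.0726, 0.0239]
orientation: [-0.0, 1.0, -0.0, 0.0]
ft_force: [-2.3, 1.5, 4.9]
grip_width: 0.0336
grasp_force: 20.0
```

>>> arm_command(
  increments=[
    {"twist": [0, 0, 0], "slide": [0, 0, 0], "grip": -0.25},
    {"twist": [0, 0, 0], "slide": [0, 0, 0], "grip": -0.15},
    {"twist": [0, 0, 0], "slide": [0, 0, 0], "grip": 0.1},
    {"twist": [0, 0, 0], "slide": [0, 0, 0], "grip": 0.4},
    {"twist": [0, 0, 0], "slide": [0, 0, 0], "grip": 0.4},
    {"twist": [0, 0, 0], "slide": [0, 0, 0], "grip": 0.4},
    {"twist": [0, 0, 0], "slide": [0, 0, -5], "grip": 0.4},
    {"twist": [0, 0, 0], "slide": [0, 0, -12], "grip": 0.4},
  ],
)

```text
time_s: 24.0
tool_pos: [0.4321, -0.0725, 0.0404]
orientation: [-0.0, 1.0, 0.0, -0.001]
ft_force: [-0.7, -0.5, 0.8]
grip_width: 0.0654
grasp_force: 0.0
```

>>> arm_command(
  increments=[
    {"twist": [0, 0, 0], "slide": [0, 0, -25], "grip": 0.4},
    {"twist": [0, 0, 0], "slide": [0, 0, -30], "grip": 0.4},
    {"twist": [0, 0, 0], "slide": [0, 0, -20], "grip": 0.4},
    {"twist": [0, 0, 0], "slide": [-26, -11, 0], "grip": 0.4},
    {"twist": [0, 0, 0], "slide": [-36, -15, 0], "grip": 0.4},
    {"twist": [0, 0, 0], "slide": [-36, -15, 0], "grip": 0.4},
    {"twist": [0, 0, 0], "slide": [-30, -13, 0], "grip": 0.4},
    {"twist": [0, 0, 0], "slide": [-20, -8, 0], "grip": 0.4},
  ],
)

```text
time_s: 24.8
tool_pos: [0.5824, -0.1355, 0.1162]
orientation: [0.0, 1.0, -0.0, 0.0]
ft_force: [-1.0, -0.5, 0.5]
grip_width: 0.0651
grasp_force: 0.0
```

>>> arm_command(
  increments=[
    {"twist": [0, 0, 0], "slide": [-8, -3, 5], "grip": 0.4},
    {"twist": [0, 0, 0], "slide": [0, 0, 10], "grip": 0.4},
    {"twist": [0, 0, 0], "slide": [0, 0, 0], "grip": 0.4},
  ],
)

```text
time_s: 25.1
tool_pos: [0.5872, -0.1371, 0.0988]
orientation: [-0.0, 1.0, 0.0, -0.001]
ft_force: [-0.6, 0.1, -0.2]
grip_width: 0.0652
grasp_force: 0.0
```

>>> arm_command(
  increments=[
    {"twist": [0, 0, 0], "slide": [-1, -1, 20], "grip": 0.4},
    {"twist": [0, 0, 0], "slide": [0, 0, 25], "grip": 0.4},
    {"twist": [0, 0, 0], "slide": [0, 0, 18], "grip": 0.4},
    {"twist": [0, 0, 0], "slide": [0, 0, 10], "grip": 0.4},
    {"twist": [0, 0, 0], "slide": [0, 0, 6], "grip": 0.4},
    {"twist": [0, 0, 0], "slide": [0, 0, 0], "grip": 0.0},
    {"twist": [0, 0, 0], "slide": [0, 0, 0], "grip": -0.15},
    {"twist": [0, 0, 0], "slide": [0, 0, 0], "grip": -1},
  ],
)

```text
time_s: 25.9
tool_pos: [0.59, -0.1387, 0.0224]
orientation: [-0.0, 1.0, -0.0, 0.001]
ft_force: [0.3, 0.1, 0.1]
grip_width: 0.0459
grasp_force: 0.0
```

>>> arm_command(
  increments=[
    {"twist": [0, 0, 0], "slide": [0, 0, 0], "grip": -1},
    {"twist": [0, 0, 0], "slide": [0, 0, 0], "grip": -1},
    {"twist": [0, 0, 0], "slide": [0, 0, 0], "grip": -1},
  ],
)

```text
time_s: 26.2
tool_pos: [0.5899, -0.1386, 0.022]
orientation: [-0.0, 1.0, -0.0, 0.0]
ft_force: [-0.8, 0.7, 5.3]
grip_width: 0.0336
grasp_force: 20.0
```

>>> arm_command(
  increments=[
    {"twist": [0, 0, 0], "slide": [0, 0, -8], "grip": -1},
    {"twist": [0, 0, 0], "slide": [0, 0, -20], "grip": -1},
    {"twist": [0, 0, 0], "slide": [0, 0, -28], "grip": -1},
    {"twist": [0, 0, 0], "slide": [0, 0, -28], "grip": -1},
    {"twist": [0, 0, 0], "slide": [-1, 10, -14], "grip": -1},
    {"twist": [0, 0, 0], "slide": [-2, 20, 0], "grip": -1},
    {"twist": [0, 0, 0], "slide": [-3, 30, 0], "grip": -1},
    {"twist": [0, 0, 0], "slide": [-4, 38, 0], "grip": -1},
  ],
)

```text
time_s: 27.0
tool_pos: [0.5993, -0.0397, 0.1191]
orientation: [0.001, 1.0, -0.0, -0.0]
ft_force: [1.2, -0.8, -2.1]
grip_width: 0.0334
grasp_force: 20.0
```

>>> arm_command(
  increments=[
    {"twist": [0, 0, 0], "slide": [-4, 38, 0], "grip": -1},
    {"twist": [0, 0, 0], "slide": [-4, 38, 0], "grip": -1},
    {"twist": [0, 0, 0], "slide": [-4, 38, 0], "grip": -1},
    {"twist": [0, 0, 0], "slide": [-3, 32, 0], "grip": -1},
    {"twist": [0, 0, 0], "slide": [-1, 20, 0], "grip": -1},
    {"twist": [0, 0, 0], "slide": [0, 9.5, 0], "grip": -1},
    {"twist": [0, 0, 0], "slide": [0, 0, 8], "grip": -1},
    {"twist": [0, 0, 0], "slide": [0, 0, 12], "grip": -1},
  ],
)

```text
time_s: 27.8
tool_pos: [0.6156, 0.1344, 0.099]
orientation: [-0.0, 1.0, -0.0, 0.0]
ft_force: [-0.4, -0.1, -0.9]
grip_width: 0.0334
grasp_force: 20.0
```

>>> arm_command(
  increments=[
    {"twist": [0, 0, 0], "slide": [0, 0, 15], "grip": -1},
    {"twist": [0, 0, 0], "slide": [0, 0, 15], "grip": -1},
    {"twist": [0, 0, 0], "slide": [0, 0, 10], "grip": -1},
    {"twist": [0, 0, 0], "slide": [0, 0, 5], "grip": -1},
    {"twist": [0, 0, 0], "slide": [0, 0, 0], "grip": -1},
  ],
)

```text
time_s: 28.3
tool_pos: [0.6153, 0.1347, 0.0535]
orientation: [0.0, 1.0, -0.0, -0.001]
ft_force: [0.0, 0.0, -0.9]
grip_width: 0.0334
grasp_force: 20.0
```

>>> arm_command(
  increments=[
    {"twist": [0, 0, 0], "slide": [0, 0, 7], "grip": -1},
    {"twist": [0, 0, 0], "slide": [0, 0, 9], "grip": -1},
    {"twist": [0, 0, 0], "slide": [0, 0, 6], "grip": -1},
    {"twist": [0, 0, 0], "slide": [0, 0, 2], "grip": -1},
    {"twist": [0, 0, 0], "slide": [0, 0, 1], "grip": -1},
    {"twist": [0, 0, 0], "slide": [0, 0, 0.5], "grip": -1},
    {"twist": [0, 0, 0], "slide": [0, 0, 0.5], "grip": -1},
    {"twist": [0, 0, 0], "slide": [0, 0, 0], "grip": -1},
  ],
)

```text
time_s: 29.1
tool_pos: [0.6156, 0.1349, 0.0286]
orientation: [-0.0, 1.0, 0.0, 0.0]
ft_force: [0.3, -0.6, -1.3]
grip_width: 0.0333
grasp_force: 20.0
```

>>> arm_command(
  increments=[
    {"twist": [0, 0, 0], "slide": [0, 0, 0.4], "grip": -1},
    {"twist": [0, 0, 0], "slide": [0, 0, 0.4], "grip": -1},
    {"twist": [0, 0, 0], "slide": [0, 0, 0], "grip": -1},
  ],
)

```text
time_s: 29.4
tool_pos: [0.6156, 0.1349, 0.0276]
orientation: [-0.0, 1.0, -0.0, -0.0]
ft_force: [0.2, -0.0, -1.3]
grip_width: 0.0337
grasp_force: 20.0
```

>>> arm_command(
  increments=[
    {"twist": [0, 0, 0], "slide": [0, 0, 0.5], "grip": -1},
    {"twist": [0, 0, 0], "slide": [0, 0, 0.5], "grip": -1},
    {"twist": [0, 0, 0], "slide": [0, 0, 0.4], "grip": -1},
    {"twist": [0, 0, 0], "slide": [0, 0, 0], "grip": -1},
  ],
)

```text
time_s: 29.8
tool_pos: [0.6155, 0.1349, 0.0261]
orientation: [-0.0, 1.0, -0.0, -0.0]
ft_force: [0.3, 0.1, -1.9]
grip_width: 0.0338
grasp_force: 20.0
```

>>> arm_command(
  increments=[
    {"twist": [0, 0, 0], "slide": [0, 0, 0.4], "grip": -1},
    {"twist": [0, 0, 0], "slide": [0, 0, 0], "grip": -1},
  ],
)

```text
time_s: 30.0
tool_pos: [0.6156, 0.1349, 0.026]
orientation: [-0.0, 1.0, 0.0, 0.0]
ft_force: [-0.5, -0.3, 0.4]
grip_width: 0.0333
grasp_force: 20.0
```

Contact: the force has turned positive at the expected height. I'll release and withdraw to a clear spot.

>>> arm_command(
  increments=[
    {"twist": [0, 0, 0], "slide": [0, 0, 0.3], "grip": -1},
    {"twist": [0, 0, 0], "slide": [0, 0, 0], "grip": -0.25},
    {"twist": [0, 0, 0], "slide": [0, 0, 0], "grip": -0.15},
    {"twist": [0, 0, 0], "slide": [0, 0, 0], "grip": 0.1},
    {"twist": [0, 0, 0], "slide": [0, 0, 0], "grip": 0.4},
    {"twist": [0, 0, 0], "slide": [0, 0, 0], "grip": 0.4},
    {"twist": [0, 0, 0], "slide": [0, 0, 0], "grip": 0.4},
    {"twist": [0, 0, 0], "slide": [0, 0, -8], "grip": 0.4},
  ],
)

```text
time_s: 30.8
tool_pos: [0.615, 0.1348, 0.0328]
orientation: [-0.0, 1.0, -0.0, -0.001]
ft_force: [0.3, -0.6, 0.7]
grip_width: 0.0648
grasp_force: 0.0
```

>>> arm_command(
  increments=[
    {"twist": [0, 0, 0], "slide": [0, 0, -20], "grip": 0.4},
    {"twist": [0, 0, 0], "slide": [0, 0, -30], "grip": 0.4},
    {"twist": [0, 0, 0], "slide": [0, 0, -30], "grip": 0.4},
    {"twist": [0, 0, 0], "slide": [0, 0, -30], "grip": 0.4},
    {"twist": [0, 0, 0], "slide": [10, 30, -10], "grip": 0.4},
    {"twist": [0, 0, 0], "slide": [15, 40, 0], "grip": 0.4},
    {"twist": [0, 0, 0], "slide": [15, 40, 0], "grip": 0.4},
    {"twist": [0, 0, 0], "slide": [15, 40, 0], "grip": 0.4},
  ],
)

```text
time_s: 31.6
tool_pos: [0.5599, 0.2862, 0.1545]
orientation: [0.0, 1.0, 0.0, 0.0]
ft_force: [0.6, 0.8, 0.4]
grip_width: 0.0652
grasp_force: 0.0
```

>>> arm_command(
  increments=[
    {"twist": [0, 0, 0], "slide": [15, 40, 0], "grip": 0.4},
    {"twist": [0, 0, 0], "slide": [15, 40, 0], "grip": 0.4},
    {"twist": [0, 0, 0], "slide": [15, 40, 0], "grip": 0.4},
    {"twist": [0, 0, 0], "slide": [10, 30, 0], "grip": 0.4},
    {"twist": [0, 0, 0], "slide": [5, 15, 0], "grip": 0.4},
    {"twist": [0, 0, 0], "slide": [0, 0, 0], "grip": 0.4},
    {"twist": [0, 0, 0], "slide": [0, 0, 0], "grip": 0.4},
  ],
)

```text
time_s: 32.3
tool_pos: [0.5008, 0.4493, 0.1537]
orientation: [-0.0, 1.0, -0.0, 0.0]
ft_force: [0.3, -0.6, -1.1]
grip_width: 0.0652
grasp_force: 0.0
```

Run:
```python
from h import *
a=save("side","side5"); b=save("top","top5")
cv2.imwrite("pics/c5.png",cv2.resize(np.hstack([a[120:320,190:360,::-1],b[110:310,190:420,::-1]]),None,fx=2,fy=2,interpolation=cv2.INTER_CUBIC))
```

```text
(no output)
```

View pics/c5.png

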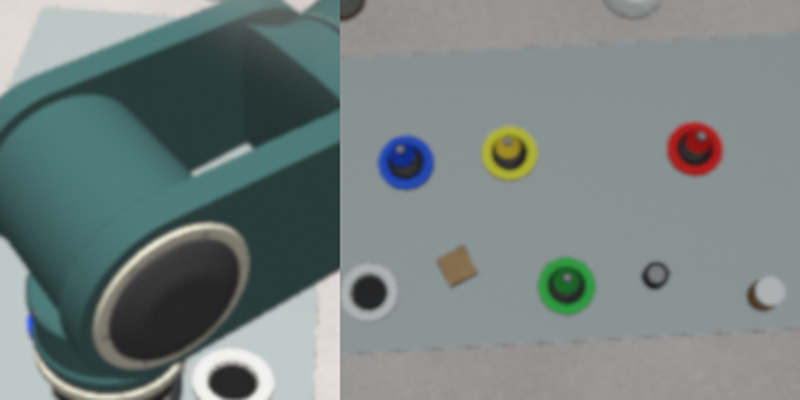

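The top crop shows all four objectives upright and inside the recesses of their own dishes: blue (405,160), yellow (508,152), red (695,148), green (567,285). The white dish at (370,292) is empty, the bystanders have not moved, and the arm is clear of everything.

```bash
python3 -c "
from bench import bot; print(bot.sign_off())"
```

```text
the job is handed in; nothing more can be done
None
```

All four objectives stand upright in the dishes of their own colour, the white dish is empty, and the job was handed in at about 32 s of robot time; the verdict was not shown.

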